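Check a labelled bottle and release the labeller's stop selector

ROBOT

A 6-joint arm with a two-finger parallel gripper is mounted at the origin on the work surface. World frame = base frame: x ahead of the robot, y to its left, z up, the work surface at z = 0. Lengths are in mm, angles in rad, forces in N, time in s.
With the tool pointing down it reaches from about 275 to 825 mm from the base axis. Payload 5.2 kg.
Tool frame: the origin (TCP) lies at the very end of the fingers, on their centre line; the grasp point (between the pads) lies 19 mm behind it; z points along the fingers, y is the line along which they close (so a half turn about z gives the same grasp; the last joint's range is limited). The gripper opens to 93 mm and grips with 3 to 60 N. Pads are 15 mm wide; open, the fingers measure 128 mm over their backs; the gripper's body (75 mm by 188 mm) begins 65 mm behind the grasp point.
Start: joints at [0.953, 0.259, 1.535, -0, 1.348, -0.203], TCP at [221.633, 503.372, 218.653] pointing down, gripper open.
Joint ranges: [-3.14, 3.14], [-0.91, 2.08], [0.19, 2.58], [-1.22, 4.36], [0.22, 2.71], [-3.12, 3.12]. Speed limits (rad/s): [2.57, 2.57, 3.14, 3.14, 3.14, 3.14].

INTERFACE

Orientations are given as [roll, pitch, yaw] about the fixed x, y, z axes, in that order (R = Rz(yaw) Ry(pitch) Rx(roll)).
In Python, from bench import robot gives the robot as it stands. The module is installed in compiled form; this text tells all that it offers. Calls block until the motion is done:
- robot.move_ptp(position, orientation): joint-space move of the TCP to a pose.
- robot.move_linear(position, ori=None, speed=150, f_stop=None): straight line of the TCP; ori=None keeps the orientation; speed is the mean speed in mm/s. With f_stop (N) it stops when the force on the tool has changed by that much, and returns True; else False.
- robot.move_j(angles): joint-space move.
- robot.move_gripper(opening): opening from 0.0 (shut) to 1.0 (fully open); the grip force is fixed at half the most; returns when the fingers have stopped.
- robot.sleep(seconds).
- robot.inverse_kinematics(position, orientation): joint angles nearest the present ones, or None.
- robot.get_image(name): name is "scene" or "top" or "wrist"; returns a dict with "img" (400x640x3 uint8, blue, green, red), "fovy" (degrees; the focal length in pixels is half the picture's height over the tangent of half this angle, whatever the lens; pixels are square), "cx", "cy" (the principal point, pixels), "eye" and "orientation" of the camera in the world. Camera axes: x right, y down, z forward; pixel columns grow to the right and rows downward; lengths in mm; the calibration is good to about 2 mm. A picture is of the moment at which its call begins. There is no depth.
A pose or a line that the arm cannot do raises robot.MotionError and nothing moves.
- robot.hand_in(): hands the job in; it is judged then, once.
Readings, each from a call of its own:
- robot.current_t(): time.
- robot.current_qpos(): joint angles.
- robot.current_joint_vel(): joint speeds.
- robot.current_joint_efforts(): joint torques, N m.
- robot.current_tcp_pos(): TCP position.
- robot.current_eef_rot(): TCP orientation.
- robot.current_contact_force(): force on the tool from outside, world axes, zero at the start.
- robot.current_ft_torque(): the same for the moment, N m.
- robot.current_gripper_width(): opening from 0.0 (shut) to 1.0 (fully open).
- robot.current_finger_force(): force on a finger pad.
Only numpy, scipy, OpenCV 4.12 (cv2) and the standard library are available. Lean on these libraries where they do the work, as an engineer would, in place of code of your own. Each camera call takes 0.05 s, during which the arm holds its last target. There are 200 camera calls.

TASK

Take the short labelled bottle from beside its tall neighbours, set it down upright and centred on the round pad of the label checker with its label squarely facing the scanner block, and let go of it. Then put the labeller back in run: on its sloping panel press the sprung selector knob in, turn it clockwise to the end stop at the round run mark while it is held in, and let go so that it springs fully back out. Leave all the other bottles, the cup and the loose tools where they are, and do not drop or tip the bottle.

Things in the scene. Friction and masses are not known exactly. Their poses are not given: they have to be found in the camera images.
- sample: Short dark bottle, loose, 0.2 kg, 156 mm tall: body 52 mm across to 100 mm, tapering to 124 mm, then a black cap (fixed to it) 30 mm across from 124 to 156 mm. A white paper label covers about 90 degrees of one side; above it a white strip runs up the shoulder and over the cap to its centre. Origin: centre of the underside; z up; +x points out through the middle of the label.
- label (a point): The middle of the label's surface, 26 mm from the bottle's axis and 52 mm above its underside; axes as sample.
- checker: Label checker, fixed: grey base plate 160 (x) by 100 (y) by 12 mm; black round pad 72 mm across centred at x = -30 mm, its top 15 mm above the bench; upright grey scanner block 42 by 80 mm, 95 mm tall, at x = 36 to 78 mm, its glass window in the face towards the pad. Origin: centre of the underside; +x from the pad to the scanner block.
- pad (a point): Centre of the pad's top face, where the bottle is to stand; axes as checker, so the label is to point along +x.
- machine: Labeller, fixed: a stainless case 220 mm wide (y) with a panel that slopes 35 degrees, facing up and to -x. Origin on the bench under the panel's middle, where the panel is 110 mm high. The panel spans x = -70 to 70 mm (61 to 159 mm high). A mushroom button and two small buttons (20 mm tall) stand 75 to 80 mm to the knob's sides.
- visor (a point): Middle of the front lower edge of the visor over the panel, at machine x = 15 mm, 260 mm above the bench; axes as machine. It is 220 mm wide and 10 mm thick and leaves no room for a vertical tool over the knob. Behind the panel (x = 70 to 190 mm) the case is 270 mm tall; a label reel on top reaches 385 mm.
- selector_grip (a point): Grip point of the selector knob (grey bar, black skirt), on its turning axis, in its bar. z points out of the panel along that axis; x along the bar to its pointer end (white line). The bar is 42 mm long (x), 14 mm wide (y), 28 mm tall, its top 6 mm above this point. 22 mm below this point is the knob's skirt (52 mm across); 38 mm below (knob out) a fixed collar, 64 mm across.
- selector (a joint): Knob angle, 0 to 1.35 rad, growing clockwise seen from outside the panel (about -z of the grip point). Up to 0.4: stop notch, where it starts. 1.15 to 1.35: run notch, 1.35 the end stop at the round mark (the start has a bar mark). Between the notches it turns only while pressed in by more than 5 mm and cannot spring out.
- plunger (a joint): How far the knob is pressed in, 0 (out) to 0.008 m (fully in). The spring pushes back with 3 N when out and 9 N when fully in.
- tall0: A tall dark bottle without label, loose, 62 mm in diameter up to 120 mm, 176 mm tall, cap 31 mm; stands close to the short bottle. Origin: centre of the underside. Leave alone.
- tall1: Another such tall bottle close to the short bottle. Leave alone.
- tall2: Another such tall bottle, near the scanner block. Leave alone.
- cup: Steel cup, loose, 62 mm in diameter at the rim and 70 mm tall, in front of the checker. Origin: centre of the underside. Leave alone.
- driver: A screwdriver lying on the bench beyond the short bottle, at the far right. Origin: under its middle. Leave alone.
- spanner: A spanner lying on the bench, towards the far right. Origin: under its middle. Leave alone.

How it is judged:
By the outcome, as a careful person would: the job done as asked, in the order asked, and still so for the second after the job is handed in, with the robot touching nothing.
It also fails if it takes over 54 s, if anything falls off the work surface, if the arm or the gripper's body presses on something with over 40 N, if the wrist force passes 120 N, or if a joint passes its speed limit or range.

## Working session

There is one attempt and no reset: what is moved stays moved. The work goes in short steps, each a Python script; the robot and the scene stay as the last script left them, time stands still between calls to the robot, and variables do not carry over. Pictures are saved under pics/ and viewed, at most 10 in all, crops included, and the job is handed in when it is done.

```bash
mkdir -p pics
cat > h.py <<'E'
import numpy as np, cv2, pickle
from scipy.spatial.transform import Rotation as R
def rot(o): return R.from_euler('xyz',o).as_matrix()
def cam(d):
    o=np.array(d['orientation'],float)
    M=o if o.shape==(3,3) else rot(o)
    return d['fovy'],d['cx'],d['cy'],np.array(d['eye'],float),M
def ray(c,u,v):
    f=200/np.tan(np.radians(c[0])/2)
    return c[4]@np.array([(u-c[1])/f,(v-c[2])/f,1])
def atz(c,u,v,z):
    r=ray(c,u,v); return c[3]+r*(z-c[3][2])/r[2]
def proj(c,p):
    f=200/np.tan(np.radians(c[0])/2)
    q=c[4].T@(np.array(p,float)-c[3]); return c[1]+f*q[0]/q[2], c[2]+f*q[1]/q[2]
E
python3 - <<'E'
from bench import robot
from h import *
for n in ['scene','top','wrist']:
    d=robot.get_image(n); pickle.dump(d,open(n+'0.pkl','wb')); cv2.imwrite(f'pics/{n}0.png',d['img'])
    print(n,d['fovy'],d['cx'],d['cy'],d['eye'],d['orientation'])
s=lambda n:cv2.imread(f'pics/{n}0.png')
E
```

```text
scene 57.392267098196086 317.84602902485716 202.17071634375876 [ 958.1427288  -442.78472324  935.90044128] [-2.53238106 -0.00458389  0.81789086]
top 49.79469814604113 324.7047190047091 199.27511793617504 [ 270.49029403 -108.74766436 1379.64815896] [-2.91728833  0.00553735 -1.51857034]
wrist 71.86851184798523 317.9132326691963 195.6551852092623 [150.47550309 535.16812768 382.6423385 ] [2.85836451e+00 1.53591801e-03 1.15533190e+00]
```

View pics/scene0.png

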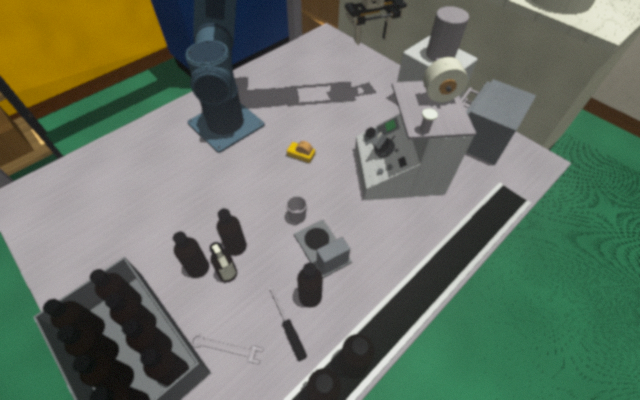

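View pics/top0.png

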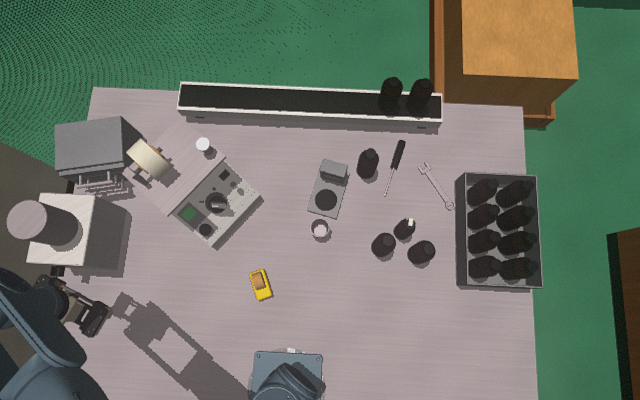

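The scene and top pictures show everything. In the top view the short bottle is at about (405,228), the pad at (326,200), and the knob at (216,203). I'll enlarge these areas.

Run:
```python
from h import *
t=cv2.imread('pics/top0.png'); s=cv2.imread('pics/scene0.png')
def crop(i,x,y,w,h,k):
    o=cv2.resize(i[y:y+h,x:x+w],None,fx=k,fy=k,interpolation=cv2.INTER_CUBIC)
    for a in range((x+9)//10*10,x+w,10): cv2.putText(o,str(a),((a-x)*k,8),0,.3,(0,0,255)) if a%20==0 else 0; cv2.line(o,((a-x)*k,10),((a-x)*k,15),(0,0,255))
    for a in range((y+9)//10*10,y+h,10): cv2.putText(o,str(a),(0,(a-y)*k+4),0,.3,(0,0,255)); 
    return o
cv2.imwrite('pics/c1.png',crop(t,300,150,140,120,5))
cv2.imwrite('pics/c2.png',np.hstack([crop(t,180,160,80,100,5),crop(s,350,110,80,100,5)]))
```

```text
(no output)
```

View pics/c1.png

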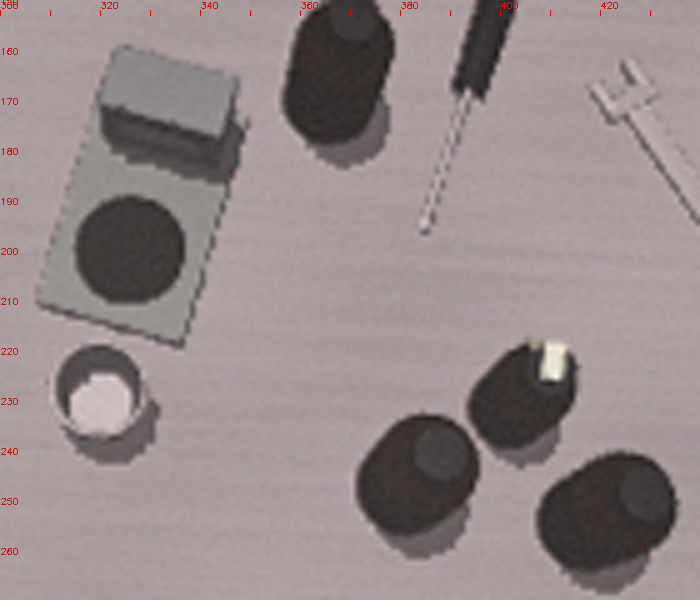

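View pics/c2.png

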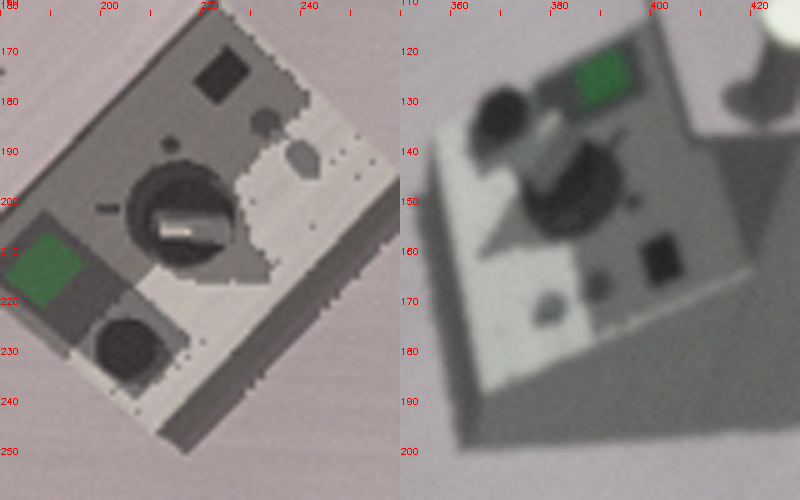

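Run:
```python
from h import *
from scipy.optimize import least_squares
t=cam(pickle.load(open('top0.pkl','rb'))); s=cam(pickle.load(open('scene0.pkl','rb')))
np.set_printoptions(precision=1,suppress=True)
T=lambda x,y:(300+x/5,150+y/5)
pad=atz(t,*T(130,250),15); print('pad',pad)
fl=atz(t,*T(36,303),12);fr=atz(t,*T(183,347),12); print(fl,fr,np.linalg.norm(fl-fr))
sc=[atz(t,*T(*p),95) for p in [(120,45),(240,77),(220,137),(100,105)]]
print(np.array(sc)); 
for a,b in [(sc[3],sc[0]),(sc[2],sc[1])]: d=b-a; print('yaw x',np.arctan2(d[1],d[0]),np.linalg.norm(d))
for a,b in [(sc[3],sc[2]),(sc[0],sc[1]),(fl,fr)]: d=b-a; print('yaw from y',np.arctan2(d[1],d[0])+np.pi/2,np.linalg.norm(d))
print('cap',atz(t,*T(543,365),156))
for n,p in dict(t0=(440,453),t1=(650,492)).items(): print(n,atz(t,*T(*p),176))
print('cup',atz(t,*T(101,390),70))
def tri(a,b):
    r1,r2=ray(t,*a),ray(s,*b); 
    k=np.linalg.lstsq(np.c_[r1,-r2],s[3]-t[3],rcond=None)[0]
    p,q=t[3]+k[0]*r1,s[3]+k[1]*r2; return (p+q)/2,np.linalg.norm(p-q)
Tm=lambda x,y:(180+x/5,160+y/5); Sm=lambda x,y:(350+(x-400)/5,110+y/5)
print('mush',tri(Tm(128,347),Sm(502,112)))
print('bar',tri(Tm(193,230),Sm(535,150)))
print('sq',tri(Tm(222,75),Sm(662,260)))
print('btn',tri(Tm(303,160),Sm(548,308)),tri(Tm(265,122),Sm(597,286)))
print('visor edge 260-ish',atz(t,*Tm(0,207),270),atz(t,*Tm(212,8),270))
print('front edge z61',atz(t,*Tm(157,432),61),atz(t,*Tm(400,165),61))
from bench import robot
c=cam(pickle.load(open('wrist0.pkl','rb'))); RT=rot(robot.current_eef_rot()); p=robot.current_tcp_pos()
print('cam in tool',RT.T@(c[3]-p)); print(RT.T@c[4], robot.current_eef_rot())
```

```text
pad [578.8 -89.3  15. ]
[541.3 -30.3  12. ] [ 517.3 -126.6   12. ] 99.29956328499993
[[ 691.6  -77.4   95. ]
 [ 674.5 -153.1   95. ]
 [ 635.1 -142.3   95. ]
 [ 652.   -67.1   95. ]]
yaw x -0.25555382319323305 40.94557349118721
yaw x -0.2676666460780296 40.811753059193954
yaw from y -0.21996452862077587 77.12461492958963
yaw from y -0.22195279419902736 77.61392066289511
yaw from y -0.2441576515978625 99.29956328499993
cap [ 491.4 -331.8  156. ]
t0 [ 434.8 -271.   176. ]
t1 [ 419.  -388.3  176. ]
cup [477.4 -76.8  70. ]
mush (array([451.4, 266.5, 102.4]), np.float64(3.0748560953674096))
bar (array([514.5, 221.3, 147.2]), np.float64(1.4422635429890747))
sq (array([614.6, 219.6, 132.3]), np.float64(2.3134390663168))
btn (array([574.3, 174.9,  90. ]), np.float64(1.8790402333338965)) (array([592. , 195.5, 109.2]), np.float64(0.4059212793676086))
visor edge 260-ish [497.7 292.3 270. ] [613.1 191.8 270. ]
front edge z61 [404.8 253.6  61. ] [580.4 119.   61. ]
cam in tool [  77.9    0.6 -164.6]
[[-0.  -1.  -0.3]
 [ 1.  -0.  -0. ]
 [ 0.  -0.3  1. ]] [-3.1 -0.   2.7]
```

```bash
cat >> h.py <<'E'
def panel(ym,phi,pos,rad=None):
    "tool z = -n; tool x at angle phi (ccw seen from outside) from up-slope u"
    x=np.array([np.cos(ym),np.sin(ym),0]); z=np.array([0,0,1.]); a=np.radians(35)
    n=-np.sin(a)*x+np.cos(a)*z; u=np.cos(a)*x+np.sin(a)*z; l=np.cross(n,u)
    tx=np.cos(phi)*u+np.sin(phi)*l; tz=-n; ty=np.cross(tz,tx)
    return n,u,l,R.from_matrix(np.c_[tx,ty,tz]).as_euler('xyz')
E
python3 - <<'E'
from bench import robot
from h import *
np.set_printoptions(precision=2,suppress=True)
k=np.array([514.5,221.3,147])
for f in [0,np.pi]:
  for dphi in [.7,.35,0,-.35,-.7]:
    n,u,l,o=panel(.885,f+dphi,k)
    print(f,dphi,[robot.inverse_kinematics(list(k-19*n+d*n),list(o)) for d in (0,100)])
q=None
for yaw in [2.7,-.4,1.2,-1.9,0,-1.2]:
    print(yaw,robot.inverse_kinematics([491,-332,220],[np.pi,0,yaw]))
E
```

```text
0 0.7 [array([-0.11,  0.16,  2.09,  0.84,  0.71, -0.73]), array([-0.26, -0.04,  2.07,  0.69,  0.96, -0.63])]
0 0.35 [array([-0.11,  0.16,  2.09,  0.84,  0.71, -0.38]), array([-0.26, -0.04,  2.07,  0.69,  0.96, -0.28])]
0 0 [array([-0.11,  0.16,  2.09,  0.84,  0.71, -0.03]), array([-0.26, -0.04,  2.07,  0.69,  0.96,  0.07])]
0 -0.35 [array([-0.11,  0.16,  2.09,  0.84,  0.71,  0.32]), array([-0.26, -0.04,  2.07,  0.69,  0.96,  0.42])]
0 -0.7 [array([-0.11,  0.16,  2.09,  0.84,  0.71,  0.67]), array([-0.26, -0.04,  2.07,  0.69,  0.96,  0.77])]
3.141592653589793 0.7 [array([-0.11,  0.16,  2.09,  0.84,  0.71,  2.41]), array([-0.26, -0.04,  2.07,  0.69,  0.96,  2.51])]
3.141592653589793 0.35 [array([-0.11,  0.16,  2.09,  0.84,  0.71,  2.76]), array([-0.26, -0.04,  2.07,  0.69,  0.96,  2.86])]
3.141592653589793 0 [array([-0.11,  0.16,  2.09,  0.84,  0.71,  3.11]), array([-0.26, -0.04,  2.07,  0.69,  0.96, -3.08])]
3.141592653589793 -0.35 [array([-0.11,  0.16,  2.09,  0.84,  0.71, -2.83]), array([-0.26, -0.04,  2.07,  0.69,  0.96, -2.73])]
3.141592653589793 -0.7 [array([-0.11,  0.16,  2.09,  0.84,  0.71, -2.48]), array([-0.26, -0.04,  2.07,  0.69,  0.96, -2.38])]
2.7 [-0.78  0.33  1.43  0.    1.38 -1.91]
-0.4 [-0.78  0.33  1.43 -0.    1.38  1.19]
1.2 [-0.78  0.33  1.43  0.    1.38 -0.41]
-1.9 [-0.78  0.33  1.43 -0.    1.38  2.69]
0 [-0.78  0.33  1.43 -0.    1.38  0.79]
-1.2 [-0.78  0.33  1.43 -0.    1.38  1.99]
```

Run:
```python
from bench import robot
from h import *
np.set_printoptions(precision=2,suppress=True)
k=np.array([514.5,221.3,147])
robot.move_ptp([300,220,370],[np.pi,0,2.7])
n,u,l,o=panel(.885,0,k)
robot.move_ptp(list(k+110*n),list(o))
d=robot.get_image('wrist'); pickle.dump(d,open('w1.pkl','wb')); cv2.imwrite('pics/w1.png',d['img'])
robot.move_ptp([380,0,330],[np.pi,0,2.0])
robot.move_ptp([491,-332,230],[np.pi,0,1.2])
d=robot.get_image('wrist'); pickle.dump(d,open('w2.pkl','wb')); cv2.imwrite('pics/w2.png',d['img'])
print(robot.current_t(),robot.current_tcp_pos())
```

```text
4.6083 [ 491.49 -330.73  231.08]
```

View pics/w1.png

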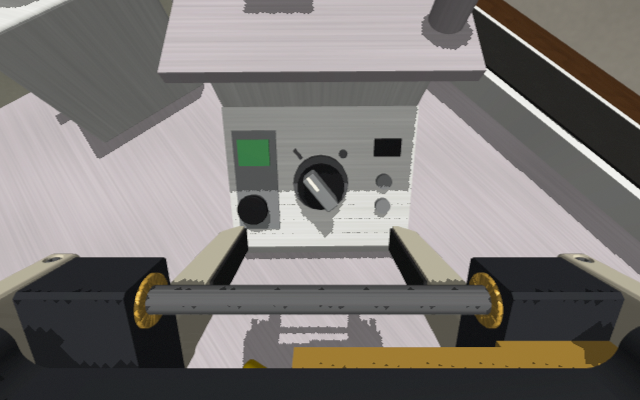

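View pics/w2.png

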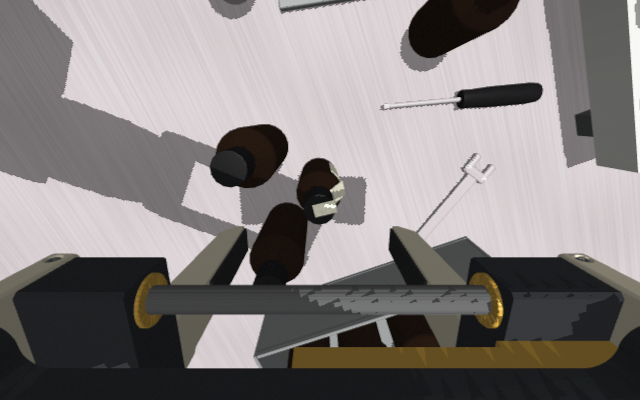

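w1 shows the panel face-on, with the knob at about (320,186), the bar mark at (297,153), the round mark at (343,154) and the visor edge at row 75. In w2 the short bottle's cap is at about (322,206), with its label strip pointing right. I'll enlarge both areas.

Run:
```python
from h import *
def crop(i,x,y,w,h,k):
    o=cv2.resize(i[y:y+h,x:x+w],None,fx=k,fy=k,interpolation=cv2.INTER_CUBIC)
    for a in range((x+9)//10*10,x+w,10): cv2.putText(o,str(a),((a-x)*k,8),0,.3,(0,0,255)); cv2.line(o,((a-x)*k,10),((a-x)*k,15),(0,0,255))
    for a in range((y+9)//10*10,y+h,10): cv2.putText(o,str(a),(0,(a-y)*k+4),0,.3,(0,0,255)); 
    return o
a=cv2.imread('pics/w1.png');b=cv2.imread('pics/w2.png')
cv2.imwrite('pics/c3.png',np.hstack([crop(a,285,140,66,80,6),crop(b,290,150,66,80,6)]))
```

```text
(no output)
```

View pics/c3.png

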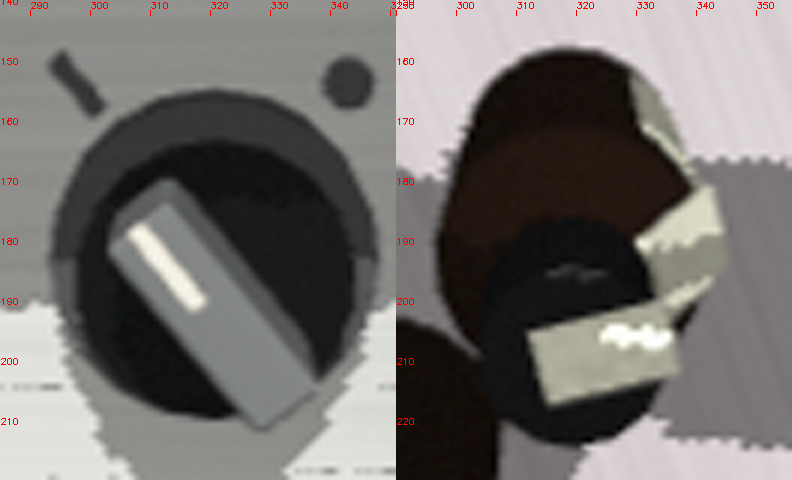

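```bash
cat > fit.py <<'E'
from h import *
from scipy.optimize import least_squares
np.set_printoptions(precision=3,suppress=True)
t,s,w1,w2=[cam(pickle.load(open(f+'.pkl','rb'))) for f in ('top0','scene0','w1','w2')]
A=lambda x,y:(285+x/6,140+y/6); B=lambda x,y:(290+(x-396)/6,150+y/6)
# bottle
th=np.linspace(0,2*np.pi,180)
def circ(c,p,z,r): return np.array([proj(c,(p[0]+r*np.cos(a),p[1]+r*np.sin(a),z)) for a in th])
def res(p):
    ct=circ(w2,p,156,15); b0=circ(w2,p,0,26); b1=circ(w2,p,100,26)
    return [ct[:,0].min()-B(480,0)[0],ct[:,1].max()-B(0,445)[1],ct[:,0].max()-B(686,0)[0],b0[:,1].min()-B(0,47)[1],b1[:,0].min()-B(437,0)[0]]
r=least_squares(res,[491,-332]); print('bottle',r.x,'res',r.fun)
c=[atz(w2,*B(*q),156) for q in [(527,333),(550,406),(668,305),(680,372)]]
m0,m1=(c[0]+c[1])/2,(c[2]+c[3])/2; d=m1-m0
print('strip',m0,m1,np.linalg.norm(d),'yaw',np.arctan2(d[1],d[0]),'edges',[np.arctan2(*(e[1::-1])) for e in (c[2]-c[0],c[3]-c[1])], 'radial',np.arctan2(m1[1]-r.x[1],m1[0]-r.x[0]))
# knob / machine: params gx,gy,gz,yaw,phi,mx,my
corn=[(108,248),(168,203),(322,387),(262,431)]
def model(p):
    g=p[:3]; n,u,l,_=panel(p[3],0,0); bx=np.cos(p[4])*u+np.sin(p[4])*l; by=np.cross(n,bx)
    return g,n,u,l,bx,by
def res2(p):
    g,n,u,l,bx,by=model(p); o=[]
    for (a,b),q in zip([(21,7),(21,-7),(-21,-7),(-21,7)],corn): o+=list(np.subtract(proj(w1,g+6*n+a*bx+b*by),A(*q)))
    o+=list(np.subtract(proj(w1,g-22*n),A(215,279)))
    o+=list(np.subtract(proj(t,g+6*n),(180+193/5,160+228/5))); o+=list(np.subtract(proj(s,g+6*n),(377.5,140))*.7)
    M=lambda x,y,z:np.array([p[5]+np.cos(p[3])*x-np.sin(p[3])*y,p[6]+np.sin(p[3])*x+np.cos(p[3])*y,z])
    for q,px in [((70,110,159),(222,107)),((70,-110,159),(417,107)),((15,110,270),(158,73)),((15,-110,270),(486,69))]: o+=list(np.subtract(proj(w1,M(*q)),px)*.7)
    return o
r=least_squares(res2,[514,221,147,.885,.6,535,245]); print('knob',r.x); print(np.array(r.fun).reshape(-1,2))
p=r.x; v=p[:2]-p[5:]; cy,sy=np.cos(p[3]),np.sin(p[3]); print('grip in machine',cy*v[0]+sy*v[1],-sy*v[0]+cy*v[1],p[2])
E
python3 fit.py
```

```text
bottle [ 492.397 -336.193] res [ 0.712  0.687 -0.917 -1.033  0.248]
strip [ 485.448 -335.565  156.   ] [ 506.522 -338.371  156.   ] 21.25997071248615 yaw -0.13238968125201742 edges [np.float64(-0.16449137304034972), np.float64(-0.09850949810366373)] radial -0.15302717076732045
knob [518.516 222.832 143.276   0.9     0.67  534.024 242.16 ]
[[-0.251  0.533]
 [ 0.42  -0.473]
 [ 0.194 -0.367]
 [-0.343  0.278]
 [-0.252 -0.105]
 [ 0.566 -0.119]
 [ 0.003  0.159]
 [-1.117  0.081]
 [ 1.467 -1.253]
 [-1.566 -0.443]
 [ 1.367  0.251]]
grip in machine -24.77984326848268 0.13575842458928378 143.275525393626
```

Run:
```python
from bench import robot
from h import *
robot.move_ptp([560,-85,250],[np.pi,0,2.9])
d=robot.get_image('wrist'); pickle.dump(d,open('w3.pkl','wb')); cv2.imwrite('pics/w3.png',d['img'])
o=[np.pi,0,-0.14]; x,y=492.3,-336
robot.move_ptp([x,y,230],o); robot.move_gripper(.56)
robot.move_linear([x,y,185],speed=150)
print(robot.move_linear([x,y,124],speed=80,f_stop=8))
robot.move_gripper(0); print(robot.current_gripper_width()*93,robot.current_finger_force(),robot.current_tcp_pos(),robot.current_contact_force())
robot.move_linear([x,y,150],speed=60); robot.sleep(.2)
print(robot.current_gripper_width()*93,robot.current_contact_force())
robot.move_linear([x,y,300],speed=150)
d=robot.get_image('scene'); cv2.imwrite('pics/s2.png',cv2.resize(d['img'][150:300,130:390],None,fx=3,fy=3)); 
print(robot.current_t(),robot.current_gripper_width()*93,robot.current_contact_force())
```

```text
False
29.15094868563035 30.000275373458862 [ 492.42915628 -336.28606191  124.34210021] [-0.34807607 -0.15344931  0.54410874]
29.588772065362836 [ 0.09140095 -0.40243765 -2.61581522]
12.7083 29.599573429845318 [ 0.09362966  0.32798583 -2.59535843]
```

View pics/w3.png

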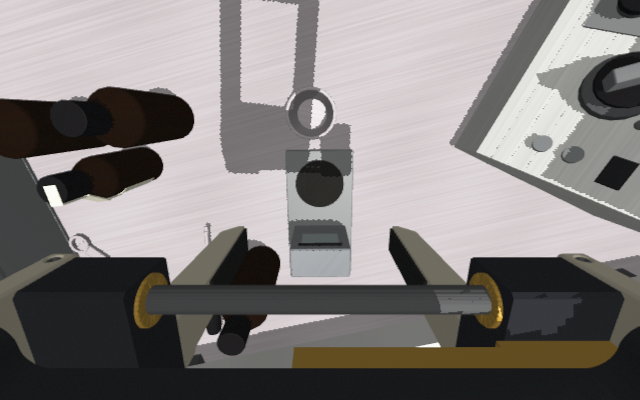

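The checker picture shows the pad at (319.5,184), the base plate's edge from (287,150) to (353,150), and the block's outer top corners at (291,276) and (350,275).

Run:
```python
from h import *
from scipy.optimize import least_squares
np.set_printoptions(precision=2,suppress=True)
t=cam(pickle.load(open('top0.pkl','rb'))); w=cam(pickle.load(open('w3.pkl','rb')))
im=cv2.imread('pics/w3.png'); g=im[155:218,288:352].max(2)<70
n,l,st,ce=cv2.connectedComponentsWithStats(g.astype(np.uint8)); i=1+st[1:,4].argmax(); pc=ce[i]+[288,155]; print('pad blob',pc,st[i])
T=lambda x,y:(300+x/5,150+y/5)
def res(p):
    x,y,a=p; c,s=np.cos(a),np.sin(a)
    M=lambda X,Y,z:(x+c*(X+30)-s*Y,y+s*(X+30)+c*Y,z)
    obs=[(w,(-30,0,15),pc,2),(w,(-80,-50,12),(287,150),1),(w,(-80,50,12),(353,150),1),(w,(78,-40,95),(291,276),1),(w,(78,40,95),(350,275),1),
     (t,(-30,0,15),T(130,250),1),(t,(-80,50,12),T(36,303),.7),(t,(-80,-50,12),T(183,347),.7),(t,(78,40,95),T(120,45),.7),(t,(78,-40,95),T(240,77),.7),(t,(36,40,95),T(100,105),.7),(t,(36,-40,95),T(220,137),.7)]
    return np.concatenate([k*np.subtract(proj(cc,M(*q)),px) for cc,q,px,k in obs])
for sl in (None,):
    r=least_squares(res,[579,-89,-.24]); print(r.x); print(r.fun.reshape(-1,2))
r=least_squares(lambda p:res(p)[:10],[579,-89,-.24]); print('wrist only',r.x)
```

```text
pad blob [319.26 182.9 ] [   8    5   47   47 1723]
[579.3  -86.92  -0.24]
[[ 0.37  0.04]
 [-2.18 -0.92]
 [ 0.79 -1.31]
 [-1.17  0.85]
 [ 0.35  1.56]
 [-0.72 -0.18]
 [-0.78 -0.29]
 [-0.61 -0.39]
 [-0.86 -0.49]
 [-0.43 -0.1 ]
 [-0.77 -0.23]
 [-0.24  0.23]]
wrist only [579.36 -86.66  -0.24]
```

View pics/s2.png

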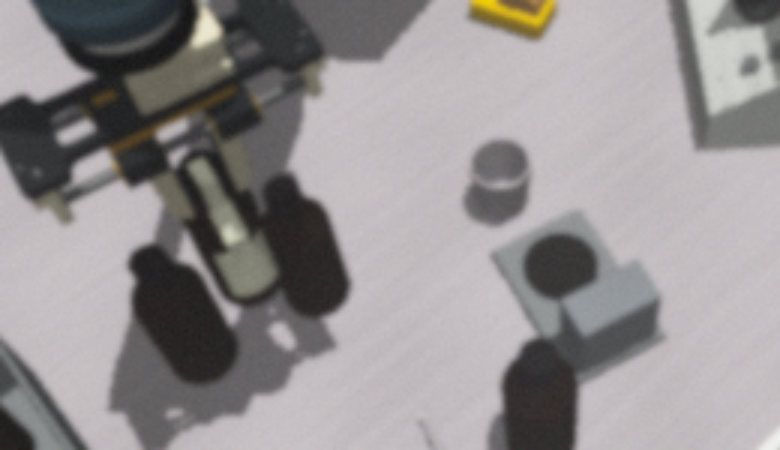

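Run:
```python
from bench import robot
from h import *
np.set_printoptions(precision=1,suppress=True)
robot.move_ptp([579.3,-87,300],[np.pi,0,-0.24])
d=robot.get_image('wrist'); pickle.dump(d,open('w4.pkl','wb')); cv2.imwrite('pics/w4.png',d['img'])
c=cam(d); p=np.array(robot.current_tcp_pos()); o=robot.current_eef_rot(); print(p,o,robot.current_t())
M=rot(o); tp=lambda x,y,z:proj(c,p+M@np.array([x,y,z]))  # tool coords; z down from tcp
print('cap ctr top',tp(0,0,-32),'cap edge',tp(15,0,-32),'cap low',tp(15,0,0),'label top/mid/bottom',tp(26,0,24),tp(26,0,72),tp(26,0,124),'bottom far',tp(26,0,124))
print('shift for yaw +-.1 at label',tp(26*np.cos(.1),26*np.sin(.1),72))
im=d['img'].astype(int)
for v in range(60,300,8):
    r=im[v,240:400]; b=np.where(r.min(1)>150)[0]+240
    dk=np.where(r.max(1)<60)[0]+240
    print(v,(b.min(),b.max(),len(b)) if len(b) else '-',(dk.min(),dk.max(),len(dk)) if len(dk) else '-',end=' | ')
cv2.imwrite('pics/c4.png',cv2.resize(im[60:290,250:390].astype(np.uint8),None,fx=2.6,fy=2.6))
```

```text
[579.2 -88.5 299.8] [ 3.1  0.  -0.2] 13.7917
cap ctr top (np.float64(320.0820653390896), np.float64(265.2727396216948)) cap edge (np.float64(320.1546452371655), np.float64(239.86652821987366)) cap low (np.float64(319.7569678413743), np.float64(218.080208345715)) label top/mid/bottom (np.float64(319.5703201388947), np.float64(191.42944451741002)) (np.float64(319.24823095474784), np.float64(176.9159448501108)) (np.float64(319.01417610503995), np.float64(166.36931630571002)) bottom far (np.float64(319.01417610503995), np.float64(166.36931630571002))
shift for yaw +-.1 at label (np.float64(322.2108025384693), np.float64(177.0620401906507))
60 (np.int64(240), np.int64(365), 126) (np.int64(367), np.int64(399), 33) | 68 (np.int64(240), np.int64(360), 121) (np.int64(362), np.int64(399), 38) | 76 (np.int64(240), np.int64(359), 120) (np.int64(361), np.int64(399), 39) | 84 (np.int64(240), np.int64(362), 123) (np.int64(364), np.int64(399), 36) | 92 (np.int64(240), np.int64(368), 128) (np.int64(370), np.int64(390), 21) | 100 (np.int64(240), np.int64(399), 145) - | 108 (np.int64(240), np.int64(399
[... 897 characters left out ...]
t64(399), 77) (np.int64(285), np.int64(351), 41) | 228 (np.int64(240), np.int64(399), 71) (np.int64(293), np.int64(342), 29) | 236 (np.int64(240), np.int64(399), 48) (np.int64(292), np.int64(344), 31) | 244 (np.int64(240), np.int64(399), 57) (np.int64(290), np.int64(346), 33) | 252 (np.int64(240), np.int64(399), 43) (np.int64(288), np.int64(348), 37) | 260 (np.int64(309), np.int64(327), 14) (np.int64(240), np.int64(399), 98) | 268 (np.int64(308), np.int64(328), 21) (np.int64(240), np.int64(399), 101) | 276 (np.int64(292), np.int64(344), 5) (np.int64(240), np.int64(399), 83) | 284 (np.int64(291), np.int64(299), 9) (np.int64(240), np.int64(399), 88) | 292 - (np.int64(240), np.int64(399), 64) |
```

Run:
```python
from bench import robot
from h import *
np.set_printoptions(precision=2,suppress=True)
im=pickle.load(open('w4.pkl','rb'))['img']; print(im[225:300,318].min(1))
robot.move_linear([579.3,-87,175],speed=120); robot.sleep(.3); print(robot.current_tcp_pos(),robot.current_eef_rot(),robot.current_contact_force())
print(robot.move_linear([579.3,-87,136],speed=25,f_stop=3)); print(robot.current_tcp_pos(),robot.current_contact_force(),robot.current_t())
```

```text
[113 111 112 112 112 111 110 107 107 109 113 114 114 113 114 115 125 155
 158 157 156 156 152 151 149 149 148 145 145 146 149 151 152 152 153 155
 157 156 154 153 154 154 154 153 154 158 157 157 157 160 161 117  47  17
  18  18  20  20  19  23  39  47  49  51  53  62  82  74  81  96  98  95
 106 105 103]
[579.5  -87.03 175.46] [ 3.14 -0.   -0.24] [-0.08 -1.13 -3.19]
True
[579.19 -87.04 139.31] [-0.5  -0.15  5.16] 16.5667
```

Run:
```python
from bench import robot
from h import *
np.set_printoptions(precision=2,suppress=True)
robot.move_gripper(.6); print(robot.current_contact_force())
robot.move_linear([579.3,-87,200],speed=80); robot.move_linear([579.3,-87,280],speed=200)
d=robot.get_image('wrist'); pickle.dump(d,open('w5.pkl','wb')); cv2.imwrite('pics/w5.png',d['img'])
c=cam(d); print(robot.current_t())
a=-.24; P=lambda x,y,z:proj(c,(579.3+x*np.cos(a)-y*np.sin(a),-87+x*np.sin(a)+y*np.cos(a),z))
o=d['img'][90:290,220:420].copy(); o=cv2.resize(o,None,fx=3,fy=3)
for z,r,col in [(171,15,(0,255,0)),(15,36,(0,0,255)),(171,0.6,(255,0,255)),(115,26,(255,255,0))]:
    pts=np.array([(np.array(P(r*np.cos(t),r*np.sin(t),z))-[220,90])*3 for t in np.linspace(0,6.28,60)],np.int32)
    cv2.polylines(o,[pts],True,col)
cv2.polylines(o,[np.array([(np.array(P(x,0,171))-[220,90])*3 for x in (0,15)],np.int32)],False,(255,0,255))
cv2.imwrite('pics/c5.png',o)
```

```text
[ 0.15  0.32 -1.26]
18.7417
```

View pics/c5.png

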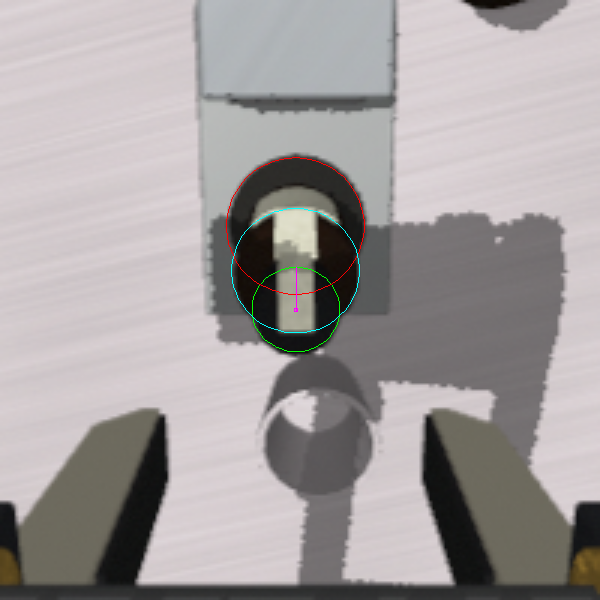

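The bottle stands upright on the pad: the cap and pad outlines match the model to about 1 mm, and the strip runs parallel to the checker axis. Next is the knob.

Run:
```python
from bench import robot
from h import *
np.set_printoptions(precision=2,suppress=True)
g=np.array([518.5,222.9,144.]); n,u,l,o=panel(.9,.67,0); o=list(o)
robot.move_linear([579.3,-87,330],speed=200)
robot.move_ptp([400,60,340],[np.pi,0,-.24])
robot.move_ptp(list(g+90*n),o); robot.move_gripper(.4)
robot.move_linear(list(g+20*n),speed=120)
print(robot.move_linear(list(g-16.5*n),speed=50,f_stop=5), (np.array(robot.current_tcp_pos())-g)@n)
f0=np.array(robot.current_contact_force())
robot.move_gripper(0); f=np.array(robot.current_contact_force())
print('width',robot.current_gripper_width()*93,robot.current_finger_force(),'df',f-f0,'mom',robot.current_ft_torque(),'t',robot.current_t())
```

```text
True -16.971639550076077
width 13.569364151138663 31.565359393134713 df [ 2.03 -1.35  0.81] mom [-0.17 -0.02 -0.18] t 24.5917
```

Run:
```python
from bench import robot
from h import *
np.set_printoptions(precision=2,suppress=True)
g=np.array([518.5,222.9,144.]); n,u,l,o=panel(.9,.67,0)
p0=np.array(robot.current_tcp_pos())
st=lambda s:print(s,'depth',(np.array(robot.current_tcp_pos())-p0)@n,'f.n',np.array(robot.current_contact_force())@n,'f',np.array(robot.current_contact_force()),'mz',np.array(robot.current_ft_torque())@n,'w',robot.current_gripper_width()*93,'t',robot.current_t())
st('start')
print(robot.move_linear(list(p0-5*n),speed=20,f_stop=25)); robot.sleep(.2); st('5')
print(robot.move_linear(list(p0-9*n),speed=15,f_stop=14)); robot.sleep(.2); st('9')
```

```text
start depth 0.0 f.n 6.3129356790680475 f [-0.14 -3.48  5.74] mz -0.07492042087078776 w 13.569364151138663 t 24.5917
True
5 depth -3.5335883301413595 f.n 12.988594203800286 f [-5.83 -6.15  9.95] mz -0.029628250161555833 w 14.026290619528629 t 25.075
True
9 depth -3.514315787962503 f.n 12.541189255751705 f [-5.83 -5.73  9.63] mz 0.024971570307842125 w 13.857853681800488 t 25.4833
```

Run:
```python
from bench import robot
from h import *
np.set_printoptions(precision=2,suppress=True)
n,u,l,o=panel(.9,.67,0)
p0=np.array(robot.current_tcp_pos())
def st(s):
    M=rot(robot.current_eef_rot()); f=np.array(robot.current_contact_force()); m=np.array(robot.current_ft_torque())
    print(s,'pos',(np.array(robot.current_tcp_pos())-p0)@np.c_[n,u,l],'f nul',f@np.c_[n,u,l],'m',m@np.c_[n,u,l],'phi',np.arctan2(M[:,0]@l,M[:,0]@u),'w',robot.current_gripper_width()*93,'t',robot.current_t())
for a in (.3,.55,.8):
    robot.move_linear(list(p0),list(panel(.9,.67-a,0)[3]),speed=40); robot.sleep(.1); st(a)
```

```text
0.3 pos [ 0.13 -0.22  0.36] f nul [ 8.66 -1.52  1.16] m [-0.04  0.21  0.57] phi 0.37018274716089966 w 13.995953923310148 t 26.0333
0.55 pos [ 0.05 -0.32  0.66] f nul [ 9.1  -1.42  2.26] m [-0.02  0.32  0.6 ] phi 0.12015522136818468 w 13.700570673024703 t 26.5333
0.8 pos [ 0.03 -0.3   0.94] f nul [ 7.85 -1.04  1.49] m [-0.08  0.46  0.58] phi -0.12974825764984596 w 13.921644425228637 t 27.0333
```

Run:
```python
from bench import robot
from h import *
np.set_printoptions(precision=2,suppress=True)
n,u,l,o=panel(.9,.67,0)
p0=np.array(robot.current_tcp_pos())
def st(s):
    M=rot(robot.current_eef_rot()); f=np.array(robot.current_contact_force()); m=np.array(robot.current_ft_torque())
    print(s,'pos',(np.array(robot.current_tcp_pos())-p0)@np.c_[n,u,l],'f nul',f@np.c_[n,u,l],'m',m@np.c_[n,u,l],'phi',np.arctan2(M[:,0]@l,M[:,0]@u),'w',robot.current_gripper_width()*93,'t',robot.current_t())
for a in (1.1,1.3,1.35,1.38,1.41,1.44):
    robot.move_linear(list(p0),list(panel(.9,.67-a,0)[3]),speed=40); robot.sleep(.1); st(a)
```

```text
1.1 pos [0.16 0.08 0.43] f nul [ 8.03 -0.06  1.26] m [-0.08  0.31  0.42] phi -0.4297474133498293 w 13.712907829996619 t 27.5833
1.3 pos [0.14 0.16 0.65] f nul [ 7.89 -0.59  2.14] m [-0.08  0.48  0.27] phi -0.6298210103443135 w 13.509048821220457 t 28.0333
1.35 pos [0.17 0.22 0.68] f nul [ 8.64 -0.01  0.88] m [0.01 0.46 0.26] phi -0.6794640504459488 w 13.711635003556388 t 28.3833
1.38 pos [0.18 0.21 0.69] f nul [8.67 0.8  2.64] m [0.38 0.48 0.27] phi -0.7082931639000579 w 13.678075553827743 t 28.7333
1.41 pos [0.22 0.23 0.65] f nul [8.65 0.12 1.24] m [0.56 0.48 0.29] phi -0.7376230779138495 w 13.862585979090701 t 29.0833
1.44 pos [0.19 0.13 0.73] f nul [ 7.99 -0.79  1.82] m [0.65 0.49 0.26] phi -0.7673830239805312 w 14.20463619602206 t 29.4333
```

Run:
```python
from bench import robot
from h import *
np.set_printoptions(precision=2,suppress=True)
n,u,l,_=panel(.9,0,0); o=list(panel(.9,.67-1.40,0)[3])
p0=np.array(robot.current_tcp_pos())
def st(s): print(s,'f',np.array(robot.current_contact_force())@np.c_[n,u,l],'mn',np.array(robot.current_ft_torque())@n,'w',robot.current_gripper_width()*93,'d',(np.array(robot.current_tcp_pos())-p0)@n,'t',robot.current_t())
robot.move_linear(list(p0),o,speed=40)
for d in (4,7,8.5): robot.move_linear(list(p0+d*n),o,speed=30); robot.sleep(.1); st(d)
robot.move_gripper(.4); robot.sleep(.2); st('open')
robot.move_linear(list(p0+30*n),speed=60); st('off')
robot.move_linear(list(p0+110*n),speed=150)
d=robot.get_image('wrist'); pickle.dump(d,open('w6.pkl','wb')); cv2.imwrite('pics/w6.png',d['img']); st('away')
```

```text
4 f [ 5.06 -0.07  0.68] mn 0.4246743258550114 w 13.90701315871456 d 3.975095795711432 t 30.0667
7 f [ 3.3  -0.04  0.78] mn 0.3955869540843218 w 13.73664883447913 d 6.918859939529245 t 30.4167
8.5 f [-7.28  2.85 -0.43] mn 0.43572098899100087 w 14.476458987618566 d 7.991849357346354 t 30.7667
open f [ 0.81  0.   -0.16] mn -0.027488491819453398 w 37.22194285169341 d 8.527075230400447 t 31.575
off f [ 1.12 -0.03 -0.17] mn -0.11394974362390312 w 37.144502808642535 d 30.516067443075947 t 32.0833
away f [-0.07 -0.51 -0.34] mn -0.11765192017431596 w 37.39494492029196 d 109.33620953652962 t 32.8167
```

Run:
```python
from bench import robot
from h import *
d=pickle.load(open('w6.pkl','rb')); c=cam(d); n,u,l,_=panel(.9,0,0); g=np.array([518.5,222.8,143.3])
q=np.array(proj(c,g+6*n)); im=d['img']; u0,v0=q.astype(int); print(q)
m=np.zeros(im.shape[:2],np.uint8); cv2.circle(m,(u0,v0),24,255,-1)
w=((im.min(2)>190)&(m>0)).astype(np.uint8)
k,lab,st,ce=cv2.connectedComponentsWithStats(w)
# intersect pixels with bar-top plane -> in-plane coordinates
def pl(px):
    r=ray(c,*px); P=c[3]+r*(((g+6*n-c[3])@n)/(r@n)); return np.array([(P-g)@u,(P-g)@l])
for i in range(1,k):
    if st[i,4]<15: continue
    ys,xs=np.where(lab==i); P=np.array([pl(a) for a in zip(xs,ys)]); mu=P.mean(0); e=np.linalg.svd(P-mu,full_matrices=False)[2][0]; e*=np.sign(e@mu)
    print(st[i],'centre',mu,'dir phi',np.arctan2(e[1],e[0]),'ext',np.ptp((P-mu)@e))
t0=pickle.load(open('top0.pkl','rb')); t=robot.get_image('top'); tc=cam(t)
print('cap expected px',proj(tc,(579.3,-87,171)), 'white near', np.argwhere(t['img'][150:215,300:350].min(2)>200).mean(0)[::-1]+[300,150])
for nm,(x0,x1,y0,y1) in dict(talls01=(368,395,230,262),t1=(405,440,238,268),t2=(355,382,146,185),cup=(305,335,215,245),tools=(383,460,140,215)).items():
    print(nm,np.abs(t['img'][y0:y1,x0:x1].astype(int)-t0['img'][y0:y1,x0:x1]).mean())
print(robot.current_t())
```

```text
[318.78757221 200.3463124 ]
[315 179   5  19  70] centre [10.50864304 -6.72664764] dir phi -0.683951460779549 ext 17.44027513299186
[301 214  23  11  70] centre [-7.58684203 19.73531594] dir phi 0.390166220352214 ext 23.039122326085533
cap expected px (np.float64(325.0831448705412), np.float64(187.89789992833263)) white near [325.26086957 187.04347826]
talls01 7.186728395061729
t1 8.74984126984127
t2 6.3801836024058245
cup 7.101111111111111
tools 8.83982683982684
32.8667
```

```bash
python3 -c "
from bench import robot
print(robot.hand_in())"
```

```text
the job is handed in; nothing more can be done
None
```

The job is handed in at about 33 s. The bottle stands upright on the pad with its label facing the scanner, within about 1 mm of centre. The knob is at the run end stop and fully sprung out, and the camera checks show nothing else moved.

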